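# Load an offcut into a lip-and-arm holding jig

## Robot

A 6-joint arm with a two-finger parallel gripper is mounted at the origin on a cart in front of the work surface, level with it; the furniture and walls round the work are solid. World frame = base frame: x ahead of the robot, y to its left, z up, the work surface at z = 0. Lengths are in mm, angles in rad, forces in N, time in s.
With the tool pointing down it reaches from about 350 to 875 mm from the base axis. Payload 4.2 kg.
Tool frame: the origin (TCP) lies midway between the tips of the shut fingers; the grasp point (between the pads) lies 19 mm behind it; z points along the fingers, y is the direction in which the jaws open and shut (so a half turn about z gives the same grasp; the last joint's range is limited). The gripper opens to 85 mm and grips with 20 to 120 N. Pads are 22 mm wide; open, the fingers measure 114 mm over their backs; the gripper's body (76 mm by 85 mm) begins 54 mm behind the grasp point. The pads swing forward as they close: fully open they stand 13 mm farther back than shut.
Start: joints at [1.385, 0.385, 0.008, 0, -1.194, -0.259], TCP at [268.89, 564.179, 231.312] pointing down, gripper open.
Joint ranges: [-3.14, 3.14], [-1.21, 2.06], [-1.07, 1.41], [-3.16, 2.05], [-2.99, -0.16], [-3.1, 3.1]. Speed limits (rad/s): [2.79, 2.79, 3.14, 3.14, 3.14, 3.14].

## Interface

Orientations are given as a unit quaternion [x, y, z, w].
In Python, from bench import readout, optics, workorder, nets gives the robot as it stands. The module is installed in compiled form; this text tells all that it offers.
- The arm moves only by the tool move_arm, never from a script. Its argument "steps" is a list of rows, each a list of 7 numbers: the opening, from -1 (shut) to 1 (fully open), so that 0 is half open, then the shift along the world's x, y, z in mm, then the turn, a rotation vector about the world's x, y, z in rad. In form: [[gripper, tx, ty, tz, wx, wy, wz], ...]. A call has 1 to 5 rows; each row is the pose to reach, as a shift and turn from the pose commanded when the call began; what a row does not reach only later rows make up. A row lasts 1/12 s, in which the tool goes at most 41.7 mm and 7.16 degrees, less where a joint would pass 70% of its speed; a pose out of reach is approached as far as the arm can. A call with a gripper value outside its range is refused whole. The fingers move at their own pace and stop on an object; the grip force is fixed at half the most. Time passes only in rows, so rows that repeat a pose let the fingers close. It gives the time, the measured TCP pose, the force and the opening at its end, in the units of the state.
- readout.read_state(): the state, without advancing time (a new reading comes with each control period).
- optics.get_image(name): name is "side" or "top" or "wrist"; returns a dict with "frame" (400x640x3 uint8, blue, green, red), "fx", "fy", "cx", "cy" (pixels), "rvec" (rotation vector, rad) and "tvec" (3), from world to camera coordinates, as OpenCV has them. Camera axes: x right, y down, z forward; pixel columns grow to the right and rows downward; lengths in mm; the calibration is good to about 2 mm. The wrist camera is an equidistant fisheye: a pixel r from the principal point sees the ray r / f radians off the axis. A picture is of the moment at which its call begins. There is no depth.
- workorder.job_done(): hands the job in, once; it reports no verdict.
Trained networks look in a picture, given as the dict that the camera call returned (one of the last four; its "shot" number tells which), for a name from the list of things; names that differ only in an ending like _2 or _b are one class to them, and where a whole thing is asked for, a point or a joint stands for the part that bears it (a point fixed in the world has none). Each returns a list of dicts, best first, with "conf" (0 to 1); they miss things now and then, are a little off and sometimes report something else, mostly with a low value. They report only what shows in the picture. A call takes as long as a camera call.
- nets.silhouettes(name, picture): "region" (400x640 bool, what is visible of it) and "extent" ([left, top, right, bottom] in pixels, round what is visible of it).
- nets.tip_of(name, picture): "uv" ([column, row] in pixels: a listed point, or the origin of a listed thing).
The state is a dict: "clock": time; "joints": joint angles; "joint_vel": joint speeds; "joint_efforts": joint torques, N m; "position": TCP position; "ee_rot": TCP orientation; "contact_force": force on the tool from outside, world axes, zero at the start; "wrist_torque": the same for the moment, N m; "gripper_width": finger opening in mm.
Only numpy, scipy, OpenCV 4.12 (cv2) and the standard library are available. Lean on these libraries where they do the work, as an engineer would, in place of code of your own. Each camera call takes 0.05 s, during which the arm holds its last target.

## Task

Load the thin planed offcut into the empty holding jig that has a steel lip: with its far end raised, hook its near end under the lip, then swing the far end down so that it lies flat and square on the bed. Only then tip the weighted hold-down arm over so that its rubber foot rests on the wood, and leave the thick block, the pliers and the tape measure where they are.

Things in the scene. Friction and masses are not known exactly. Their poses are not given: they have to be found in the camera images.
- jig_bed (a point): Centre of the top face of the bed of the holding jig (a fixed wooden fixture, 213 x 96 mm), 30 mm above the bench. x points along the bed away from the lip, towards the arm's hinge; y left across it; z up; 'x -48' below means mm from here. Bed 96 mm long (x -48 to 48), 40 mm wide (less than the offcut), 18 mm above a 12 mm base board, so fingers may hang down at its sides.
- jig_lip (a point): Middle of the lower free edge of the steel lip (x -34, 29 mm above the bed). The lip is 69 mm wide, 6 mm thick (screw heads 3 mm more) and overhangs by 14 mm the wooden end wall behind it, whose inner face is at x -48. Below the lip stand two side cheeks, x -48 to -26, inner faces at y -26.5 and +26.5, 8 mm thick.
- jig_stop (a point): Top middle of the inner face of the low stop at the bed's far end (x 48, 9 mm above the bed, 10 mm thick). The pocket is 6 mm longer than the offcut, less than the lip's overhang, so the offcut cannot drop in flat: it goes in with this end raised about 0.2 rad, its lower edge about 6 mm short of the end wall until it is swung down.
- offcut_center (a point): Centre of the offcut, a flat pale planed block of wood 90 mm long, 45 wide, 22 thick, about 0.06 kg, lying loose and flat on the bench to the left of the jig (centre 11 mm up). Its y axis runs along the length, x across the width, z through the thickness. Both ends are alike; it may go in either way round. A thicker, shorter, darker block lies near it.
- offcut_end_a (a point): Centre of one end face of the offcut, 45 mm from its centre along its +y.
- offcut_end_b (a point): Centre of the other end face of the offcut, 45 mm from its centre along its -y.
- hold_arm (a joint): Angle of the jig's hold-down arm, rad: 0 = level, foot on a seated offcut; 1.57 = upright; stop at 2.0 (leaning away from the lip). Starts at 1.7 to 1.83, held by friction. Pushed at its cross-bar towards the lip (under 3 N) past about 1.2 it sinks by its weight, damped, in about 2 s; its rubber foot, 20 mm across, 74 mm from the hinge, then presses with 1 to 2 N.
- clamp_bar (a point): Middle of the cross-bar at the free end of the hold-down arm, a dark steel round bar 16 mm thick, 64 mm long along the jig's y, 95 mm from the hinge axis; at the start about 163 mm above the bench. The steel arm between is 13 mm wide, 9 mm thick.
- clamp_hinge (a point): Middle of the arm's hinge axis, which runs along the jig's y: at x 102, y 0, 40 mm above the bed (70 mm above the bench). Its steel bracket is 31 mm wide, 34 mm long and reaches 76 mm above the bench.
- pliers: Blue-handled pliers 176 mm long, 52 mm wide, 14 mm high, lying near the bench's front edge; origin at the centre of the underside. Leave alone.
- tape_measure: Yellow tape measure 74 x 76 x 36 mm to the right of the jig; origin at the centre of the underside. Leave alone.
- thick_center (a point): Centre of the thick block, a darker planed offcut 75 x 50 x 32 mm (16 mm up) lying loose near the offcut; the two may change places. Leave alone.

How it is judged:
By the outcome, as a careful person would: the job done as asked, in the order asked, and still so for the second after the job is handed in, with the robot touching nothing.
It also fails if it takes over 46 s, if anything falls off the work surface, if the arm or the gripper's body presses on something with over 40 N, if the wrist force passes 120 N, or if a joint passes its speed limit or range.

## Working session

There is one attempt and no reset: what is moved stays moved. The work goes in short steps, Python scripts to look and compute and a tool call to move; the robot and the scene stay as the last step left them, time stands still between calls to the robot, and variables do not carry over. Pictures are saved under pics/ and viewed, and the job is handed in when it is done.

Besides the shell and the picture viewer there is one more tool, called after "Request:" as name(argument=value, ...), one argument or row to a line, values as JSON. move_arm: Moves the arm, as the interface text tells. Its arguments: {"type":"object","properties":{"steps":{"type":"array","items":{"type":"array","items":{"type":"number"}}}},"required":["steps"]}

```bash
mkdir -p pics; cat > h.py <<'E'
import numpy as np, cv2
from scipy.spatial.transform import Rotation as R
from bench import readout, optics, workorder, nets
def ray(p,uv):
    uv=np.array(uv,float)
    if p.get('name')=='wrist' or p.get('_w'):
        x=(uv[0]-p['cx'])/p['fx'];y=(uv[1]-p['cy'])/p['fy'];r=np.hypot(x,y)
        d=np.array([x*np.sin(r)/r,y*np.sin(r)/r,np.cos(r)]) if r>1e-9 else np.array([0,0,1.])
    else: d=np.array([(uv[0]-p['cx'])/p['fx'],(uv[1]-p['cy'])/p['fy'],1])
    Rm=R.from_rotvec(np.ravel(p['rvec'])).as_matrix();t=np.ravel(p['tvec'])
    return -Rm.T@t, Rm.T@d/np.linalg.norm(d)
def onz(p,uv,z):
    o,d=ray(p,uv); return o+d*(z-o[2])/d[2]
def tri(obs):
    A=0;b=0
    for p,uv in obs:
        o,d=ray(p,uv);M=np.eye(3)-np.outer(d,d);A=A+M;b=b+M@o
    return np.linalg.solve(A,b)
def proj(p,X):
    Rm=R.from_rotvec(np.ravel(p['rvec'])).as_matrix();c=Rm@np.array(X,float)+np.ravel(p['tvec'])
    if p.get('_w'):
        r=np.hypot(c[0],c[1]);th=np.arctan2(r,c[2]);k=th/max(r,1e-9)
        return np.array([p['cx']+p['fx']*c[0]*k,p['cy']+p['fy']*c[1]*k])
    return np.array([p['cx']+p['fx']*c[0]/c[2],p['cy']+p['fy']*c[1]/c[2]])
def get(n):
    p=optics.get_image(n)
    if n=='wrist': p['_w']=True
    return p
E
python3 - <<'E'
from h import *
s=readout.read_state();print(s)
for n in ['top','side','wrist']:
    p=get(n);cv2.imwrite(f'pics/{n}0.png',p['frame']);print(n,p['fx'],p['cx'],p['cy'],p.keys(),ray(p,[320,200]))
    for t in ['jig_bed','jig_lip','jig_stop','offcut_center','offcut_end_a','clamp_bar','clamp_hinge','thick_center']:
        r=nets.tip_of(t,p)
        print(t,[(np.round(q['uv'],1),round(q['conf'],2)) for q in r[:3]])
        if r and n!='side':
            z={'jig_bed':30,'jig_lip':59,'jig_stop':39,'offcut_center':11,'offcut_end_a':11,'clamp_bar':163,'clamp_hinge':70,'thick_center':16}[t]
            print('   ',[np.round(onz(p,q['uv'],z),1) for q in r[:2]])
E
```

```text
{'clock': 0.0, 'joints': array([ 1.38461235e+00,  3.85540787e-01,  6.62337795e-03, -5.16958825e-04,
       -1.19403792e+00, -2.58589400e-01]), 'joint_vel': array([-0.00022483, -0.00189555, -0.00137151,  0.00282843, -0.00094023,
       -0.00170012]), 'joint_efforts': array([-6.90400229e-04, -3.92287910e+01,  1.88408464e+01,  4.18634221e+00,
       -4.63429664e-03,  9.51641965e-07]), 'position': array([268.63812335, 563.65665437, 230.2275065 ]), 'ee_rot': array([ 9.75352192e-01, -2.20651035e-01, -2.01017651e-04,  1.08748988e-03]), 'contact_force': array([-0.40948184,  0.3433918 ,  0.37320626]), 'wrist_torque': array([ 0.01471615, -0.01646969,  0.01007263]), 'gripper_width': 85.56639081249058}
top 399.61545142675453 321.11126833511855 199.26816861430672 dict_keys(['frame', 'fx', 'fy', 'cx', 'cy', 'rvec', 'tvec', 'shot']) (array([ 377.77533064,  108.15247311, 1178.66535039]), array([ 0.09543299,  0.00414724, -0.99542722]))
jig_bed [(array([353.3, 199.7]), 0.96), (array([230.4, 192.2]), 0.61)]
    [array([488.9,  16.8,  30. ]), array([510.3, 372.3,  30. ])]
jig_lip [(array([349.6, 212.7])
[... 1076 characters left out ...]
ray([311.7, 251.3]), 0.55)]
jig_stop [(array([303.7, 168.7]), 0.86)]
offcut_center [(array([308.2, 254.6]), 0.72)]
offcut_end_a [(array([293.7, 242.2]), 0.94), (array([327.1, 260. ]), 0.72)]
clamp_bar [(array([274.3, 126. ]), 0.89)]
clamp_hinge [(array([281.9, 153.9]), 0.75)]
thick_center [(array([283.2, 303.3]), 0.59), (array([351.2, 315.6]), 0.48)]
wrist 309.70691628693146 321.87863953587066 203.8105826027411 dict_keys(['frame', 'fx', 'fy', 'cx', 'cy', 'rvec', 'tvec', 'shot', '_w']) (array([336.67511532, 531.3227069 , 373.85542364]), array([-0.25216385,  0.1272968 , -0.9592752 ]))
jig_bed []
jig_lip []
jig_stop []
offcut_center []
offcut_end_a []
clamp_bar []
clamp_hinge []
thick_center []
```

```bash
python3 - <<'E'
import cv2
a=cv2.imread('pics/top0.png')[120:280,200:460];cv2.imwrite('pics/top0c.png',cv2.resize(a,None,fx=3,fy=3,interpolation=cv2.INTER_CUBIC))
a=cv2.imread('pics/side0.png')[80:340,200:460];cv2.imwrite('pics/side0c.png',cv2.resize(a,None,fx=2.3,fy=2.3,interpolation=cv2.INTER_CUBIC))
E
```

```text
(no output)
```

View pics/top0c.png

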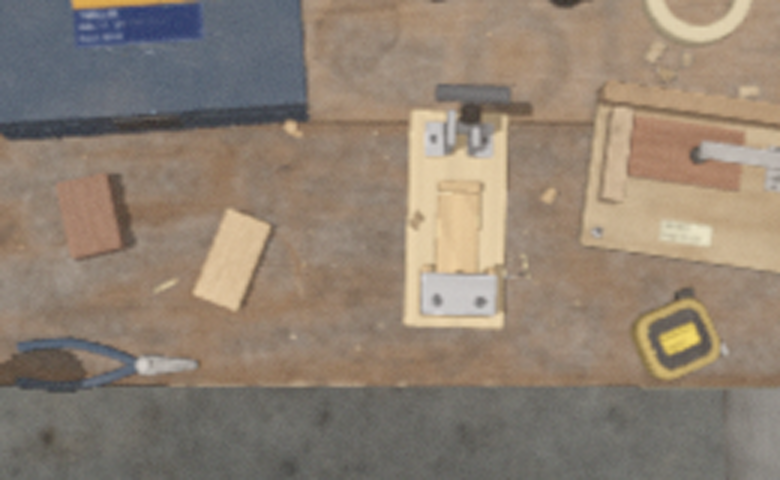

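View pics/side0c.png

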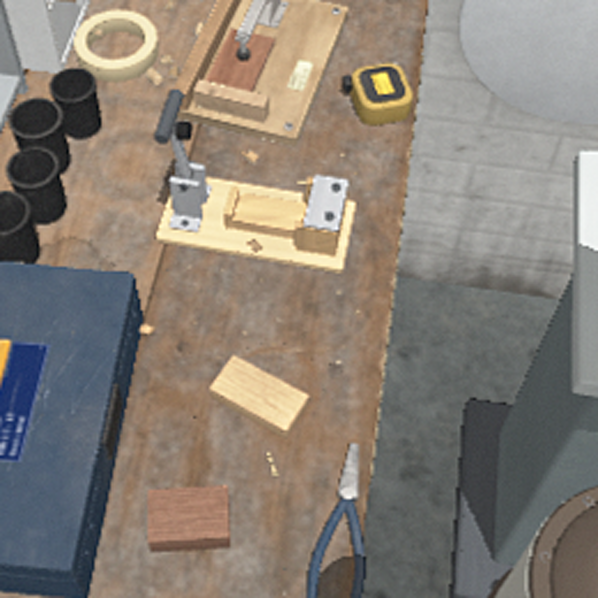

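View pics/wrist0.png

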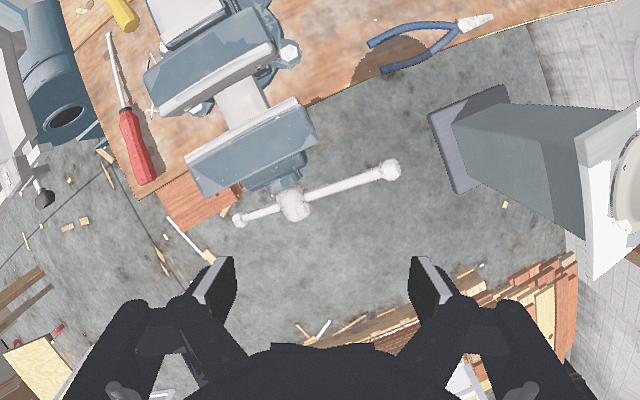

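View pics/top0.png

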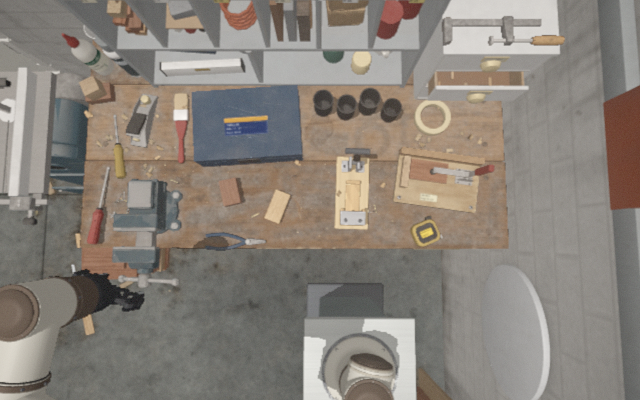

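```bash
cat >> h.py <<'E'
from scipy.optimize import least_squares
def boxhull(p,c,yaw,dx,dy,z0,z1):
    c_,s_=np.cos(yaw),np.sin(yaw);P=[]
    for a in (-dx/2,dx/2):
        for b in (-dy/2,dy/2):
            for z in (z0,z1): P.append(proj(p,[c[0]+c_*a-s_*b,c[1]+s_*a+c_*b,z]))
    return cv2.convexHull(np.array(P,np.float32))
def fitbox(obs,c,yaw,dx,dy,z0,z1):
    # obs: list of (pic,mask); signed distance of mask contour pts to hull
    data=[]
    for p,m in obs:
        cs,_=cv2.findContours(m.astype(np.uint8),cv2.RETR_EXTERNAL,cv2.CHAIN_APPROX_NONE)
        k=max(cs,key=cv2.contourArea)[:,0,:].astype(float)
        data.append((p,k[::max(1,len(k)//60)]))
    def f(v):
        r=[]
        for p,k in data:
            h=boxhull(p,v[:2],v[2],dx,dy,z0,z1)
            r+= [cv2.pointPolygonTest(h,(float(a),float(b)),True)-0.4 for a,b in k]
        return np.array(r)
    s=least_squares(f,[c[0],c[1],yaw],loss='soft_l1',x_scale=[1,1,.02],diff_step=1e-3)
    return s.x,np.sqrt(np.mean(f(s.x)**2))
E
python3 - <<'E'
from h import *
T=get('top');S=get('side')
for nm,c,z,w in (('offcut_center',(460,245),22,(45,90)),('thick_center',(518,378),32,(50,75))):
    m=[]
    for p in(T,S):
        r=nets.silhouettes(nm,p)
        print(nm,[(q['conf'],q['extent'],q['region'].sum()) for q in r[:3]])
        m.append((p,r[0]['region']))
    for o in ([m[0]],[m[1]],m):
        print([ (np.round(a,3),round(b,2)) for a,b in [fitbox(o,c,-.4 if w[0]==45 else .1,*w,0,z)]])
print(tri([(T,[353.3,199.7]),(S,[320.4,168.2])]),'bed')
print(tri([(T,[354.4,183.3]),(S,[303.7,168.7])]),'stop')
print(tri([(T,[349.6,212.7]),(S,[332.7,168.7])]),'lip')
print(tri([(T,[357.2,155.7]),(S,[274.3,126])]),'bar')
print(tri([(T,[352.6,161]),(S,[281.9,153.9])]),'hinge')
for u in [(411,110),(507,115),(503,327),(403,325)]: print(onz(T,np.array(u)/3+[200,120]-.33,12))
for u in [(156,241),(346,270),(355,203),(170,180)]: print(onz(S,np.array(u)/2.3+[200,80]-.33,12))
r=nets.silhouettes('offcut_center',T)[0]['region']
E
```

```text
offcut_center [(0.83, [262.0, 194.5, 291.0, 221.6], np.int64(476))]
offcut_center [(0.71, [288.0, 238.6, 334.1, 268.4], np.int64(811)), (0.56, [262.8, 292.7, 301.1, 321.5], np.int64(1021))]
[(array([470.886, 236.176,   1.207]), np.float64(0.44))]
[(array([470.897, 237.4  ,  -1.915]), np.float64(0.62))]
[(array([470.97 , 236.868,  -1.926]), np.float64(0.58))]
thick_center [(0.84, [217.3, 179.0, 243.7, 206.2], np.int64(564))]
thick_center [(0.97, [263.2, 290.5, 299.3, 322.5], np.int64(981)), (0.18, [267.2, 118.5, 353.9, 200.7], np.int64(3129))]
[(array([511.933, 373.245,   1.79 ]), np.float64(0.72))]
[(array([512.347, 375.559,  -1.313]), np.float64(0.38))]
[(array([512.239, 375.033,  -1.317]), np.float64(0.64))]
[487.79538427  17.95348422  44.60071395] bed
[535.00749237  12.87632356  25.77770429] stop
[452.10267697  30.28352307  66.15417629] lip
[591.53196053  18.66838608 182.0980024 ] bar
[587.64048582  22.49113875  87.87093883] hinge
[619.71315051  63.80849877  12.        ]
[614.80295433 -30.98549636  12.        ]
[405.92528926 -24.9690724   12.        ]
[407.73383405  72.09096423  12.        ]
[617.17469449  68.48840218  12.        ]
[402.98702094  70.60308087  12.        ]
[404.64298258 -22.34851457  12.        ]
[621.21613252 -18.62472468  12.        ]
```

Request:
move_arm(
  steps=[
    [1,22,-35,0,0,0,0.09],
    [1,44,-70,0,0,0,0.09],
    [1,66,-105,0,0,0,0.09],
    [1,88,-141,0,0,0,0.09],
    [1,110,-176,0,0,0,0.09],
  ],
)

```text
clock: 2.12
position: [379.3, 386.7, 231.5]
ee_rot: [0.984, -0.176, 0.0, -0.0]
contact_force: [0.3, 1.1, 0.5]
gripper_width: 85.8
```

Request:
move_arm(
  steps=[
    [1,22,-35,-10,0,0,0],
    [1,44,-70,-30,0,0,0],
    [1,66,-105,-50,0,0,0],
    [1,92,-151,-70,0,0,0],
    [1,92,-151,-70,0,0,0],
  ],
)

```text
clock: 2.53
position: [471.0, 233.9, 159.7]
ee_rot: [0.984, -0.178, -0.001, 0.001]
contact_force: [0.4, 0.2, -0.2]
gripper_width: 85.4
```

```bash
python3 - <<'E'
from h import *
s=readout.read_state();print(s['clock'],s['position'],s['ee_rot'],s['contact_force'])
p=get('wrist');cv2.imwrite('pics/w1.png',p['frame'])
for t in ['offcut_center','offcut_end_a','jig_bed','jig_lip','jig_stop','clamp_hinge']:
    r=nets.tip_of(t,p);print(t,[(np.round(q['uv'],1),round(q['conf'],2),np.round(onz(p,q['uv'],{'jig_bed':30,'jig_lip':59,'jig_stop':39,'clamp_hinge':70}.get(t,11)),1)) for q in r[:3]])
r=nets.silhouettes('offcut_center',p)
for q in r[:1]:
    print(q['conf'],q['extent']);print(fitbox([(p,q['region'])],(471,237),-.355+np.pi/2,45,90,0,22))
E
```

```text
2.5333 [470.98221391 233.87886573 159.69268483] [ 9.84086469e-01 -1.77684487e-01 -9.54099203e-04  1.06495539e-03] [ 0.41169128  0.20334411 -0.18108862]
offcut_center [(array([315.8, 190.5]), 0.61, array([471.8, 239. ,  11. ])), (array([621.4, 139. ]), 0.58, array([ 399.4, -181.9,   11. ]))]
offcut_end_a [(array([315.6, 234.1]), 0.73, array([429.1, 255.6,  11. ])), (array([318.6, 142.1]), 0.72, array([514.9, 219.9,  11. ]))]
jig_bed [(array([518.8, 104.4]), 0.85, array([490.7,  16.1,  30. ]))]
jig_lip [(array([541.1, 144.5]), 0.66, array([453.2,  19.1,  59. ]))]
jig_stop [(array([509.2,  55.6]), 0.96, array([540.4,  17.9,  39. ]))]
clamp_hinge []
0.62 [291.1, 142.9, 342.7, 237.6]
(array([472.31331559, 237.43419287,   1.1969118 ]), np.float64(0.6857527543176015))
```

View pics/w1.png

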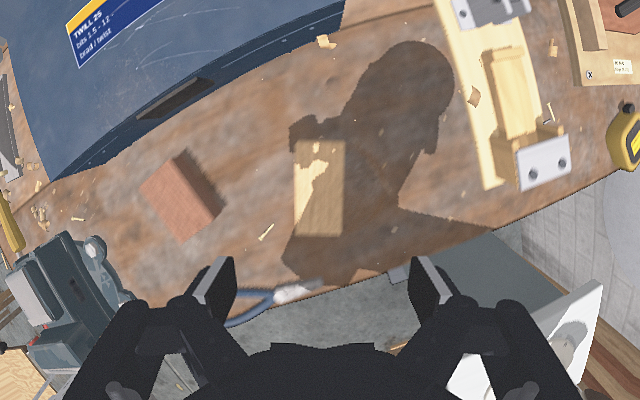

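Request:
move_arm(
  steps=[
    [1,1,4,-40,0,0,-0.01],
    [1,1,4,-80,0,0,-0.01],
    [1,1,4,-120,0,0,-0.01],
    [1,1,4,-146,0,0,-0.01],
    [1,1,4,-154,0,0,-0.01],
  ],
)

```text
clock: 3.35
position: [469.3, 240.4, 3.6]
ee_rot: [0.983, -0.181, -0.002, 0.003]
contact_force: [-0.6, -0.1, 0.4]
gripper_width: 85.4
```

Request:
move_arm(
  steps=[
    [1,0,0,0,0,0,0],
    [-1,0,0,0,0,0,0],
    [-1,0,0,0,0,0,0],
    [-1,0,0,0,0,0,0],
    [-1,0,0,0,0,0,0],
  ],
)

```text
clock: 3.77
position: [473.0, 242.6, 9.7]
ee_rot: [0.983, -0.181, 0.001, -0.002]
contact_force: [0.4, -0.3, -0.2]
gripper_width: 43.0
```

```bash
python3 - <<'E'
from h import *
s=readout.read_state();print(s['clock'],s['position'],s['ee_rot'],s['contact_force'],s['gripper_width'])
p=get('wrist');cv2.imwrite('pics/w2.png',p['frame'])
E
```

```text
3.7667 [473.03861867 242.55269419   9.70371179] [ 0.98347363 -0.1810364   0.0014916  -0.00179494] [ 0.35966825 -0.30589155 -0.19660103] 42.99609120596679
```

View pics/w2.png

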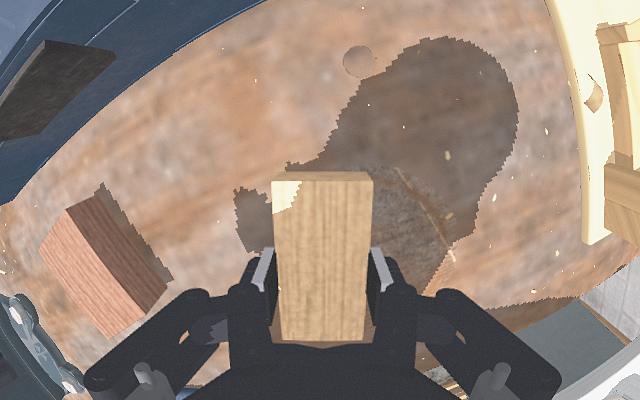

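Request:
move_arm(
  steps=[
    [-1,0,0,20,0,0,0],
    [-1,0,0,60,0,0,0],
    [-1,-8,-20,90,0,0,0.1],
    [-1,-18,-50,115,0,0,0.2],
    [-1,-26,-82,135,0,0,0.3],
  ],
)

```text
clock: 4.23
position: [446.0, 159.4, 145.2]
ee_rot: [1.0, -0.029, 0.002, -0.001]
contact_force: [0.4, -1.7, -0.1]
gripper_width: 43.3
```

Request:
move_arm(
  steps=[
    [-1,-8,-35,14,0,0,0.03],
    [-1,-16,-70,28,0,0,0.03],
    [-1,-22,-105,42,0,0,0.03],
    [-1,-26,-139,45,0,0,0.03],
    [-1,-26,-139,45,0,0,0.03],
  ],
)

```text
clock: 4.65
position: [418.4, 16.6, 189.2]
ee_rot: [1.0, -0.02, 0.001, -0.001]
contact_force: [-0.4, -0.1, -1.3]
gripper_width: 43.3
```

```bash
python3 - <<'E'
from h import *
s=readout.read_state();print(s['clock'],s['position'],s['ee_rot'],s['contact_force'],s['gripper_width'])
p=get('wrist');cv2.imwrite('pics/w3.png',p['frame'])
import pickle;pickle.dump(p,open('w3.pkl','wb'))
for t in ['offcut_center','offcut_end_a','jig_bed','jig_lip','jig_stop','clamp_hinge','clamp_bar']:
    r=nets.tip_of(t,p);print(t,[(np.round(q['uv'],1),round(q['conf'],2),np.round(onz(p,q['uv'],{'jig_bed':30,'jig_lip':59,'jig_stop':39,'clamp_hinge':70,'clamp_bar':163}.get(t,180)),1)) for q in r[:3]])
E
```

```text
4.65 [418.36580614  16.5681157  189.21281287] [ 9.99799468e-01 -1.99687748e-02  1.32884935e-03 -7.10717405e-04] [-0.41496913 -0.09010631 -1.31361387] 43.313332042980505
offcut_center [(array([321.2, 264.4]), 0.73, array([411.7,  16.8, 180. ]))]
offcut_end_a [(array([322.4, 329.2]), 0.68, array([364.9,  18. , 180. ])), (array([319.6, 177.2]), 0.57, array([460.7,  15.5, 180. ]))]
jig_bed [(array([314.3, 115.4]), 0.97, array([490.2,  20.7,  30. ]))]
jig_lip [(array([316.5, 157.5]), 0.68, array([453. ,  19.6,  59. ]))]
jig_stop [(array([312.5,  65.1]), 0.69, array([538.2,  20.1,  39. ])), (array([321.3, 262.5]), 0.34, array([338.6,  20.2,  39. ]))]
clamp_hinge [(array([312.3,   0. ]), 0.92, array([592.6,  17.2,  70. ]))]
clamp_bar [(array([317.3, 159.2]), 0.71, array([467.3,  16.7, 163. ]))]
```

View pics/w3.png

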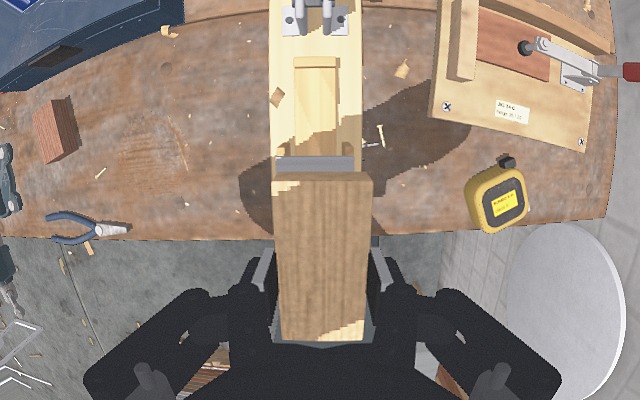

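```bash
python3 - <<'E'
import cv2
a=cv2.imread('pics/w3.png')[0:200,250:390];cv2.imwrite('pics/w3c.png',cv2.resize(a,None,fx=4,fy=3,interpolation=cv2.INTER_CUBIC))
a=cv2.imread('pics/w3.png')[160:360,230:410];cv2.imwrite('pics/w3d.png',cv2.resize(a,None,fx=3,fy=3,interpolation=cv2.INTER_CUBIC))
E
```

```text
(no output)
```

View pics/w3c.png

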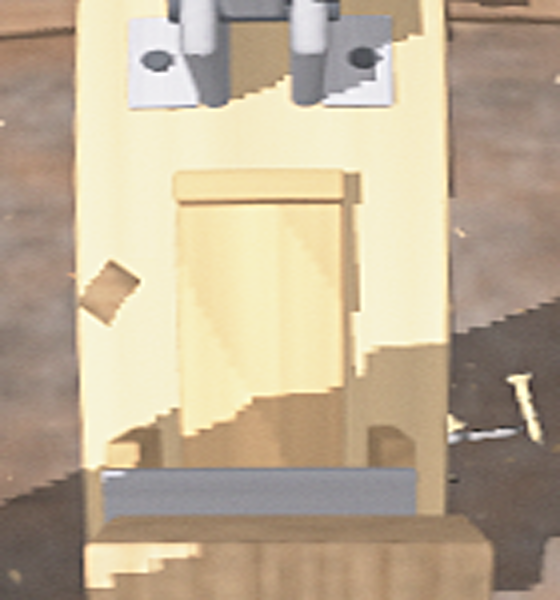

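View pics/w3d.png

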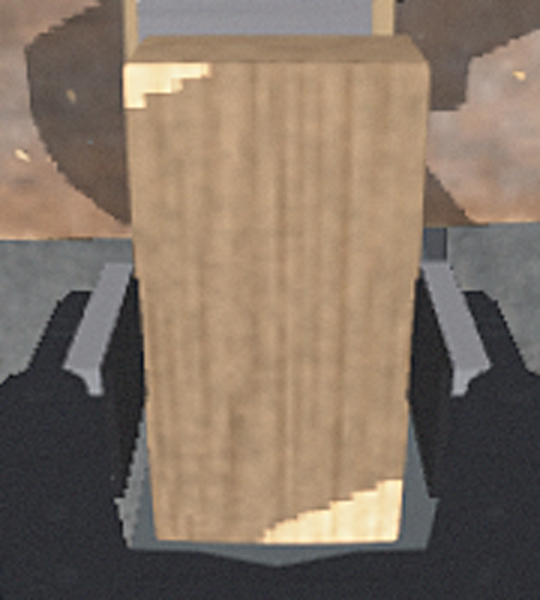

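```bash
cat > j.py <<'E'
from h import *
import pickle
p=pickle.load(open('w3.pkl','rb'))
W=lambda u,z:onz(p,[250+(u[0]+.5)/4-.5,(u[1]+.5)/3-.5],z)
for n,u,z in [('baseL',(75,20),12),('baseL',(77,270),12),('baseL',(84,470),12),('baseR',(444,60),12),('baseR',(448,270),12),('baseR',(446,340),12),
 ('stopTopInL',(177,203),39),('stopTopInR',(345,203),39),('bedL',(178,300),30),('bedL',(182,430),30),('bedR',(343,290),30),('bedR',(343,385),30),('lipL',(103,470),65),('lipR',(416,470),65),('lipLlow',(103,466),59),
 ('plateL',(129,107),20),('plateR',(392,107),20)]:
    print(n,np.round(W(u,z),1))
s=readout.read_state()
Rt=R.from_quat(s['ee_rot'])
D=lambda u:np.array([230+(u[0]+.5)/3-.5,160+(u[1]+.5)/3-.5])
px=np.array([D(u) for u in [(125,62),(428,62),(403,541),(157,541),(137,36),(417,36)]])
# tool-frame-ish world: length x, width y
L=np.array([[45,22.5,11],[45,-22.5,11],[-45,-22.5,11],[-45,22.5,11],[45,22.5,-11],[45,-22.5,-11]])
def f(v): return np.concatenate([proj(p,R.from_rotvec(v[3:]).apply(l)+v[:3])-u for l,u in zip(L,px)])
q=least_squares(f,[415,18,185,0,0,0]);v=q.x
print('block',np.round(v,3),np.round(q.fun,2))
print('cmd TCP 419.9 20.2 187.3; meas',s['position'])
print('cam',ray(p,[320,200]))
E
python3 j.py
```

```text
baseL [611.1  63.8  12. ]
baseL [519.6  66.4  12. ]
baseL [449.8  68.9  12. ]
baseR [590.8 -30.4  12. ]
baseR [515.2 -28.1  12. ]
baseR [491.  -26.8  12. ]
stopTopInL [537.1  37.4  39. ]
stopTopInR [535.2  -1.5  39. ]
bedL [506.6  39.4  30. ]
bedL [464.1  40.6  30. ]
bedR [ 5.08e+02 -3.00e-01  3.00e+01]
bedR [477.1   0.9  30. ]
lipL [456.7  55.4  65. ]
lipR [453.7 -12.8  65. ]
lipLlow [457.1  56.3  59. ]
plateL [574.6  49.7  20. ]
plateR [571.3 -15.5  20. ]
block [ 4.18775e+02  1.57940e+01  1.90113e+02 -5.00000e-03 -1.00000e-03
 -3.50000e-02] [-1.05  0.56  1.07  0.08 -0.7   0.28  0.41  0.36  2.22 -0.42 -1.97 -0.85]
cmd TCP 419.9 20.2 187.3; meas [419.90550274  21.14661753 187.07647544]
cam (array([493.02134778,  12.8796439 , 331.94446535]), array([-0.27936395,  0.01874614, -0.96000227]))
```

```bash
python3 - <<'E'
from h import *
import pickle
p=get('wrist');cv2.imwrite('pics/w4.png',p['frame']);pickle.dump(p,open('w4.pkl','wb'))
s=readout.read_state();print(s['position'],s['clock'],s['ee_rot'])
print('cam',ray(p,[320,200]))
for t in ['jig_bed','jig_lip','jig_stop','clamp_hinge']:
    r=nets.tip_of(t,p);print(t,[(np.round(q['uv'],1),round(q['conf'],2),np.round(onz(p,q['uv'],{'jig_bed':30,'jig_lip':59,'jig_stop':39,'clamp_hinge':70,'clamp_bar':163}.get(t,180)),1)) for q in r[:1]])
a=p['frame'][0:200,250:390];cv2.imwrite('pics/w4c.png',cv2.resize(a,None,fx=4,fy=3,interpolation=cv2.INTER_CUBIC))
a=p['frame'][160:360,230:410];cv2.imwrite('pics/w4d.png',cv2.resize(a,None,fx=4,fy=3,interpolation=cv2.INTER_CUBIC))
E
```

```text
[419.85769458  21.05124503 187.02455781] 5.1 [ 9.99860631e-01 -1.66912281e-02 -3.19430703e-04  1.36002484e-04]
cam (array([495.03075608,  18.18341599, 329.54068075]), array([-0.2825927 ,  0.01536684, -0.9591169 ]))
jig_bed [(array([321.8, 114. ]), 0.58, array([492.3,  18.2,  30. ]))]
jig_lip [(array([323. , 160.3]), 0.78, array([451.7,  18.6,  59. ]))]
jig_stop [(array([319. ,  66.2]), 0.93, array([537.6,  19.2,  39. ]))]
clamp_hinge [(array([319.9,   0.9]), 0.66, array([591.5,  16.4,  70. ]))]
```

View pics/w4c.png

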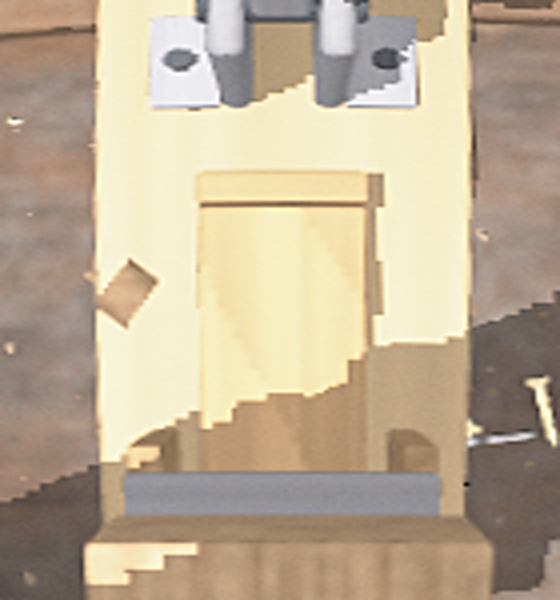

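View pics/w4d.png

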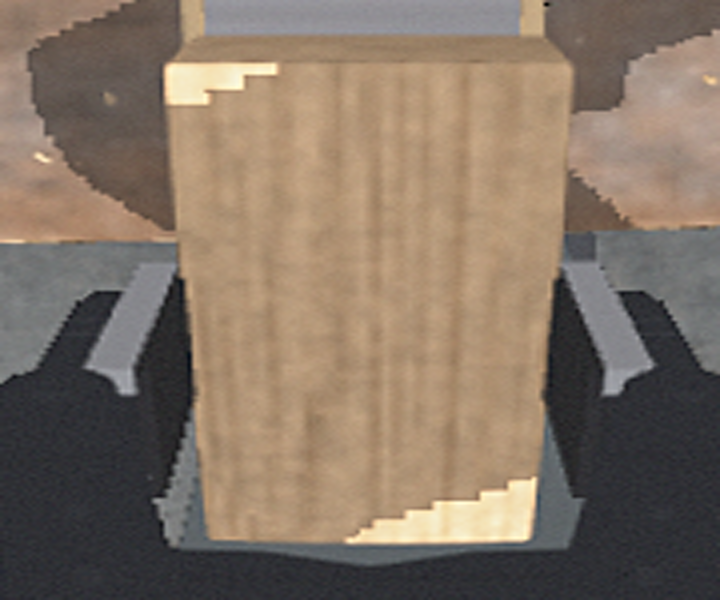

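```bash
cat > j.py <<'E'
from h import *
import pickle
p=pickle.load(open('w4.pkl','rb'))
W=lambda u,z:onz(p,[250+(u[0]+.5)/4-.5,(u[1]+.5)/3-.5],z)
for n,u,z in [('baseL',(96,20),12),('baseL',(97,270),12),('baseL',(100,470),12),('baseR',(467,20),12),('baseR',(470,270),12),('baseR',(467,430),12),
 ('stopTopInL',(199,203),39),('stopTopInR',(368,204),39),('bedL',(200,300),30),('bedL',(202,420),30),('bedR',(366,250),30),('bedR',(366,350),30),('lipL',(126,471),65),('lipR',(440,471),65),
 ('plateL',(149,107),20),('plateR',(417,107),20)]:
    print(n,np.round(W(u,z),1))
D=lambda u:np.array([230+(u[0]+.5)/4-.5,160+(u[1]+.5)/3-.5])
px=np.array([D(u) for u in [(166,63),(572,63),(535,541),(209,541),(184,36),(556,36)]])
L=np.array([[45,22.5,11],[45,-22.5,11],[-45,-22.5,11],[-45,22.5,11],[45,22.5,-11],[45,-22.5,-11]])
def f(v): return np.concatenate([proj(p,R.from_rotvec(v[3:]).apply(l)+v[:3])-u for l,u in zip(L,px)])
q=least_squares(f,[415,18,185,0,0,0]);v=q.x
print('block',np.round(v,3),np.round(q.fun,2))
E
python3 j.py
```

```text
baseL [610.1  63.5  12. ]
baseL [519.7  65.8  12. ]
baseL [450.5  68.7  12. ]
baseR [606.6 -31.3  12. ]
baseR [516.3 -28.5  12. ]
baseR [461.1 -26.7  12. ]
stopTopInL [537.3  37.3  39. ]
stopTopInR [535.6  -1.5  39. ]
bedL [507.   38.8  30. ]
bedL [468.2  40.   30. ]
bedR [521.8  -1.1  30. ]
bedR [ 4.895e+02 -2.000e-01  3.000e+01]
lipL [457.3  54.6  65. ]
lipR [455.  -13.2  65. ]
plateL [574.2  49.8  20. ]
plateR [571.8 -16.1  20. ]
block [ 4.20278e+02  2.04510e+01  1.88012e+02 -7.00000e-03 -2.00000e-03
 -3.00000e-02] [-0.88  0.44  0.93  0.17 -0.42  0.29  0.28  0.24  1.89 -0.44 -1.81 -0.69]
```

Request:
move_arm(
  steps=[
    [-1,35,0,0,0,0,0],
    [-1,70,-1,-10,-0.003,-0.1,0],
    [-1,88,-1.5,-30,-0.007,-0.2,-0.002],
    [-1,88,-1.5,-57,-0.007,-0.2,-0.002],
    [-1,88,-1.5,-57,-0.007,-0.2,-0.002],
  ],
)

```text
clock: 5.72
position: [503.4, 17.3, 125.1]
ee_rot: [0.995, -0.019, 0.094, 0.004]
contact_force: [-1.5, -0.6, -0.4]
gripper_width: 43.3
```

Request:
move_arm(
  steps=[
    [-1,0,0,-20,0,0,0],
    [-1,0,0,-40,0,0,0],
    [-1,0,0,-50,0,0,0],
    [-1,0,0,-50,0,0,0],
    [-1,0,0,-50,0,0,0],
  ],
)

```text
clock: 6.13
position: [508.4, 19.1, 81.0]
ee_rot: [0.995, -0.018, 0.1, 0.002]
contact_force: [0.2, -0.3, -0.9]
gripper_width: 43.0
```

```bash
python3 - <<'E'
from h import *
s=readout.read_state();print(s['position'],s['clock'],R.from_quat(s['ee_rot']).as_matrix().round(3),s['contact_force'],s['gripper_width'])
p=get('side');a=p['frame'][90:220,230:400];cv2.imwrite('pics/s5.png',cv2.resize(a,None,fx=4.5,fy=4.5,interpolation=cv2.INTER_CUBIC))
p=get('wrist');cv2.imwrite('pics/w5.png',p['frame'])
s=readout.read_state();print(s['position'])
E
```

```text
[508.44167061  19.05171209  81.0234317 ] 6.1333 [[ 0.979 -0.036  0.199]
 [-0.036 -0.999 -0.007]
 [ 0.199  0.    -0.98 ]] [ 0.19874787 -0.26588669 -0.9033612 ] 42.97082957921913
[509.06113828  19.36169614  81.8565157 ]
```

View pics/s5.png

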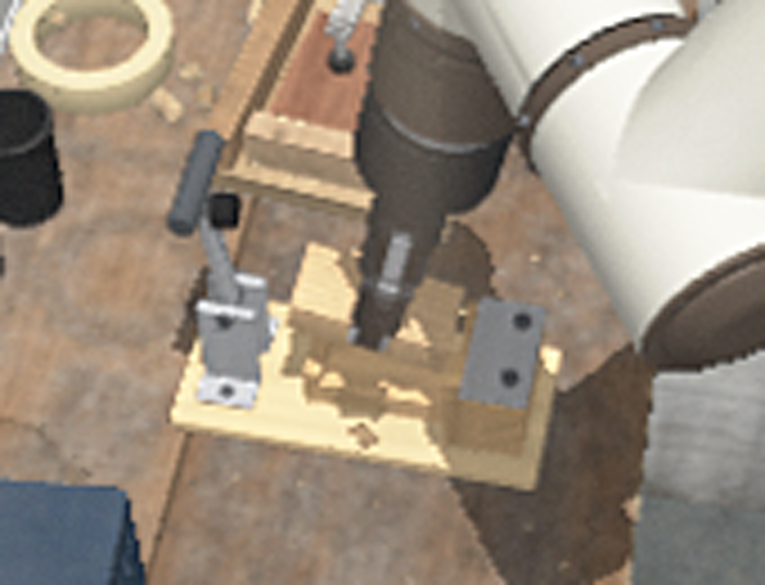

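View pics/w5.png

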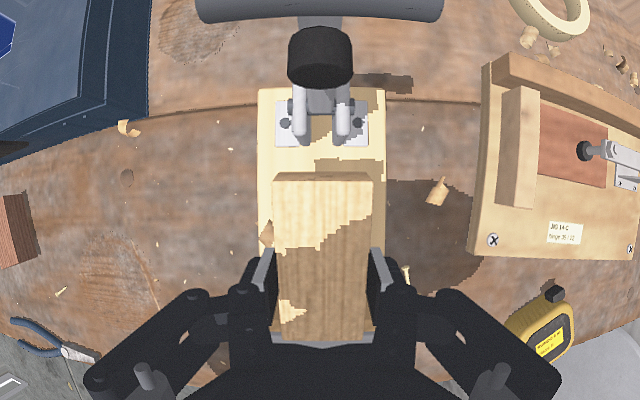

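Request:
move_arm(
  steps=[
    [-1,0,0,-15,0,0,0],
    [-1,0,0,-25,0,0,0],
    [-1,0,0,-30,0,0,0],
    [-1,0,0,-30,0,0,0],
    [-1,0,0,-30,0,0,0],
  ],
)

```text
clock: 6.65
position: [508.4, 19.0, 51.1]
ee_rot: [0.995, -0.018, 0.1, 0.002]
contact_force: [0.5, 0.6, 0.8]
gripper_width: 43.3
```

Request:
move_arm(
  steps=[
    [-1,-5,0.2,-1,0,0,0],
    [-1,-10,0.4,-1,0,0,0],
    [-1,-15,0.5,-2,0,0,0],
    [-1,-17,0.6,-2,0,0,0],
    [-1,-17,0.6,-2,0,0,0],
  ],
)

```text
clock: 7.07
position: [489.8, 19.2, 48.4]
ee_rot: [0.995, -0.018, 0.1, 0.002]
contact_force: [0.5, -0.7, -0.8]
gripper_width: 43.3
```

```bash
python3 - <<'E'
from h import *
p=get('side');a=p['frame'][90:220,230:400];cv2.imwrite('pics/s6.png',cv2.resize(a,None,fx=4.5,fy=4.5,interpolation=cv2.INTER_CUBIC))
p=get('wrist');cv2.imwrite('pics/w6.png',p['frame'])
s=readout.read_state();print(s['position'],s['contact_force'],s['wrist_torque'])
E
```

```text
[490.84911235  19.58244856  48.54696449] [-0.38523424 -0.53127822 -0.12565038] [ 0.01925242  0.40842673 -0.02512933]
```

View pics/s6.png

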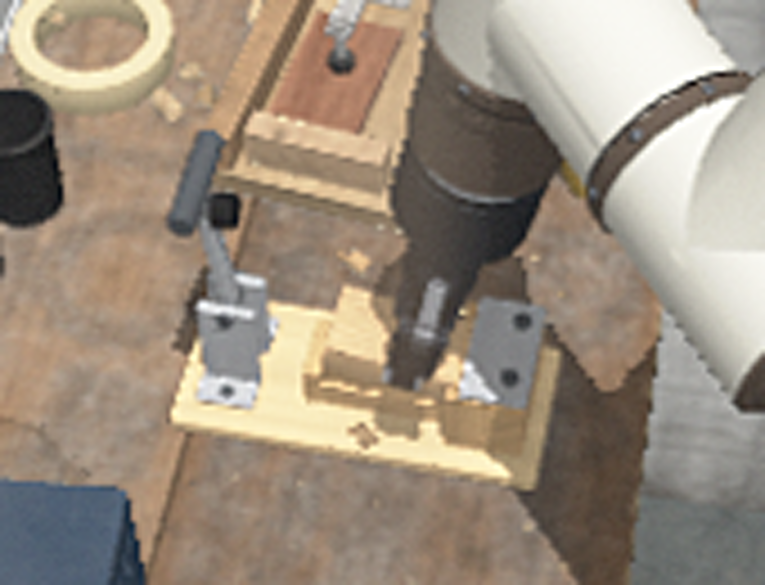

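View pics/w6.png

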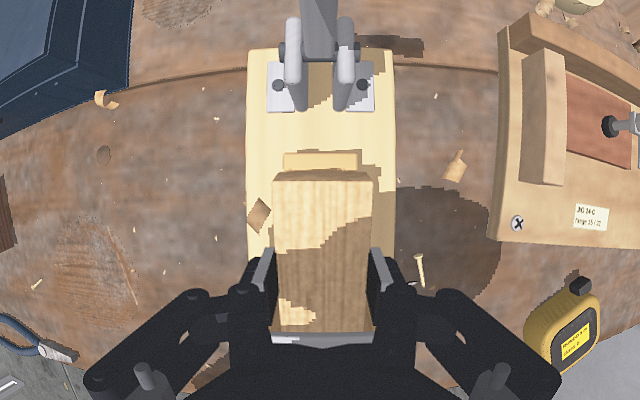

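Request:
move_arm(
  steps=[
    [-1,-1.5,0,-3,0.002,0.05,0],
    [-1,-2,0,-5.4,0.004,0.1,0],
    [-1,-2.7,0,-8,0.005,0.15,0.001],
    [-1,-3.4,0,-9.8,0.007,0.2,0.002],
    [-1,-3.4,0,-9.8,0.007,0.2,0.002],
  ],
)

```text
clock: 7.58
position: [491.0, 20.4, 39.6]
ee_rot: [1.0, -0.017, 0.001, -0.001]
contact_force: [-0.3, 1.8, 6.5]
gripper_width: 43.5
```

```bash
python3 - <<'E'
from h import *
p=get('side');a=p['frame'][90:220,230:400];cv2.imwrite('pics/s7.png',cv2.resize(a,None,fx=4.5,fy=4.5,interpolation=cv2.INTER_CUBIC))
p=get('wrist');cv2.imwrite('pics/w7.png',cv2.resize(p['frame'][80:360,220:420],None,fx=2.1,fy=2.1,interpolation=cv2.INTER_CUBIC))
s=readout.read_state();print(s['position'],s['ee_rot'],s['contact_force'],s['wrist_torque'])
E
```

```text
[490.61153325  20.3265685   39.61010919] [ 9.99847482e-01 -1.72259243e-02  2.75184616e-03 -8.40759096e-04] [1.53419185 0.19599736 5.15179309] [ 0.21834307 -0.54661939 -0.03182751]
```

View pics/s7.png

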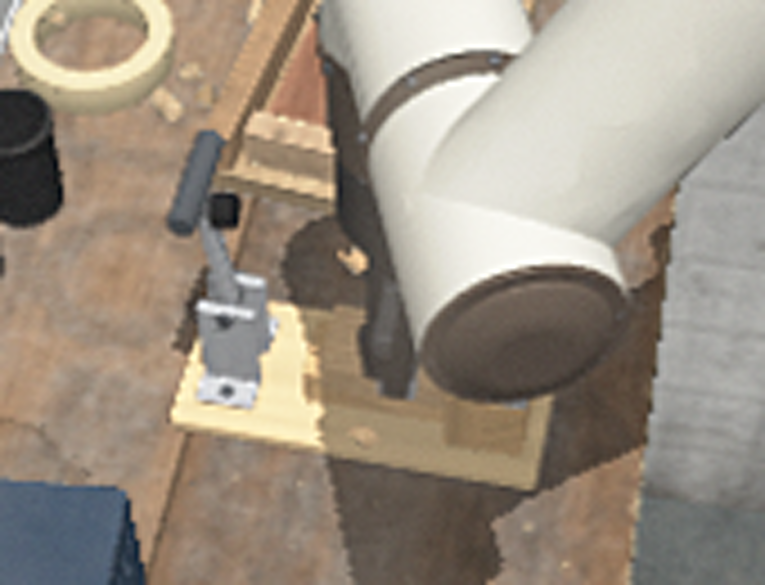

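View pics/w7.png

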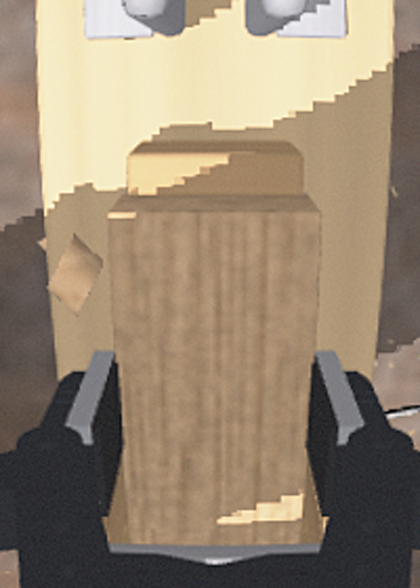

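Request:
move_arm(
  steps=[
    [-1,0,0,0.5,0,0,0],
    [-1,0,0,0.5,0,0,0],
    [-1,0,0,0.5,0,0,0],
  ],
)

```text
clock: 7.93
position: [488.4, 19.8, 39.6]
ee_rot: [1.0, -0.017, 0.001, -0.0]
contact_force: [1.7, -0.3, 4.7]
gripper_width: 43.8
```

```bash
cat > k.py <<'E'
from h import *
import sys
p=get('wrist');f=p['frame'];cv2.imwrite(sys.argv[1],cv2.resize(f[80:360,220:420],None,fx=2.1,fy=2.1,interpolation=cv2.INTER_CUBIC))
s=readout.read_state();print(s['clock'],s['position'],s['ee_rot'],s['contact_force'],s['wrist_torque'])
E
python3 k.py pics/w8.png; python3 - <<'E'
import sys;sys.path.insert(0,'.')
from h import *
p=get('wrist')
# w7-like crop coords: stop inner upper edge row ~196? report heights
for n,u,z in [('stop outer top',(215,152),39),('block far top edge',(215,211),52),('block far bottom?',(215,195),39),('blk L top far',(109,212),52),('blk R top far',(321,211),52),('stopL',(128,160),39),('stopR',(303,160),39)]:
    print(n,np.round(onz(p,[220+u[0]/2.1,80+u[1]/2.1],z),1))
E
```

```text
7.9833 [488.40043084  19.78783172  39.63388248] [ 9.99852808e-01 -1.71056970e-02  1.28351665e-03 -3.30872812e-04] [2.10872311 0.21796612 4.85985839] [ 0.25574256 -0.69582261  0.01439495]
stop outer top [544.4  17.1  39. ]
block far top edge [533.9  17.5  52. ]
block far bottom? [534.6  17.5  39. ]
blk L top far [534.5  39.5  52. ]
blk R top far [533.2  -4.4  52. ]
stopL [543.4  36.6  39. ]
stopR [542.   -2.4  39. ]
```

View pics/w8.png

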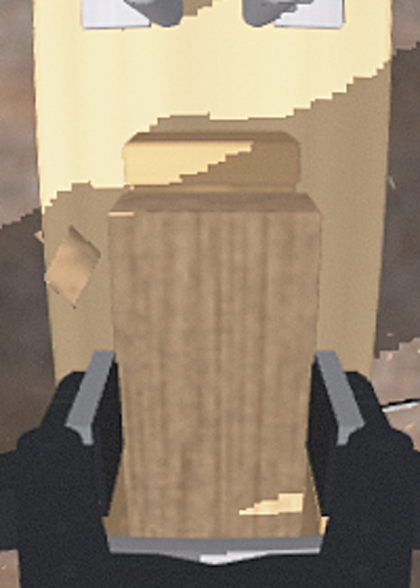

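Request:
move_arm(
  steps=[
    [-0.3,0,0,0.5,0,0,0],
    [0.3,0,0,0.5,0,0,0],
    [0.6,0,0,0.5,0,0,0],
    [0.9,0,0,0.5,0,0,0],
    [0.9,0,0,0.5,0,0,0],
  ],
)

```text
clock: 8.45
position: [486.3, 19.1, 38.9]
ee_rot: [1.0, -0.018, -0.001, 0.0]
contact_force: [0.2, 0.3, 0.0]
gripper_width: 80.9
```

```bash
python3 k.py pics/w9.png
```

```text
8.5 [486.57162397  19.15467844  39.02309939] [ 9.99846643e-01 -1.74861549e-02 -9.10756354e-04  3.08673743e-04] [-0.01030529 -0.01076329 -0.13348491] [-0.01086525 -0.0082749  -0.03319064]
```

View pics/w9.png

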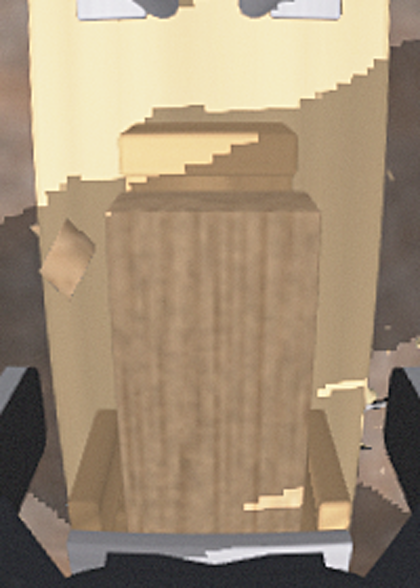

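Request:
move_arm(
  steps=[
    [0.9,0,0,30,0,0,0],
    [0.9,0,0,70,0,0,0],
    [0.9,0,0,110,0,0,0],
    [0,0,0,130,0,0,0],
    [-1,0,0,130,0,0,0],
  ],
)

```text
clock: 8.92
position: [490.2, 20.2, 174.7]
ee_rot: [1.0, -0.017, 0.005, -0.001]
contact_force: [0.3, 1.0, -1.0]
gripper_width: 59.0
```

```bash
python3 - <<'E'
from h import *
s=readout.read_state();print(s['clock'],s['position'])
p=get('wrist');cv2.imwrite('pics/w10.png',p['frame'])
q=get('side');a=q['frame'][90:220,230:400];cv2.imwrite('pics/s10.png',cv2.resize(a,None,fx=4.5,fy=4.5,interpolation=cv2.INTER_CUBIC))
T=get('top')
r=nets.silhouettes('offcut_center',p);
if r: print(r[0]['conf'],r[0]['extent'])
o=[]
for n,c in (('wrist',p),('side',q),('top',T)):
  for t in ('clamp_bar','offcut_end_a','clamp_hinge'):
    r=nets.tip_of(t,c);print(n,t,[(np.round(k['uv'],1),round(k['conf'],2)) for k in r[:2]])
    if t=='clamp_bar' and r:o.append((c,r[0]['uv']));print(onz(c,r[0]['uv'],163))
import itertools
for a,b in itertools.combinations(o,2): print(tri([a,b]))
E
```

```text
8.9167 [490.24851005  20.1626119  174.7312142 ]
0.91 [294.6, 148.9, 349.7, 239.0]
wrist clamp_bar [(array([320.8,  32.5]), 0.59)]
[605.87774583  16.23301967 163.        ]
wrist offcut_end_a [(array([321.7, 247.1]), 0.72), (array([322.1, 152.1]), 0.61)]
wrist clamp_hinge [(array([321.8,  80.6]), 0.6)]
side clamp_bar [(array([274.3, 128.4]), 0.82)]
[600.69497745   8.90187817 163.        ]
side offcut_end_a [(array([340.4, 173.4]), 0.68), (array([301. , 167.6]), 0.58)]
side clamp_hinge [(array([282. , 153.8]), 0.93), (array([283.7, 303.3]), 0.65)]
top clamp_bar [(array([356.3, 155.8]), 0.67)]
[589.86148263  18.88451666 163.        ]
top offcut_end_a [(array([353.2, 159.9]), 0.49), (array([351.6, 217.7]), 0.42)]
top clamp_hinge []
[600.7804113   16.24075038 172.10766848]
[581.7335674   20.54835836 230.02733742]
[592.12656891  20.35374631 175.76622639]
```

View pics/w10.png

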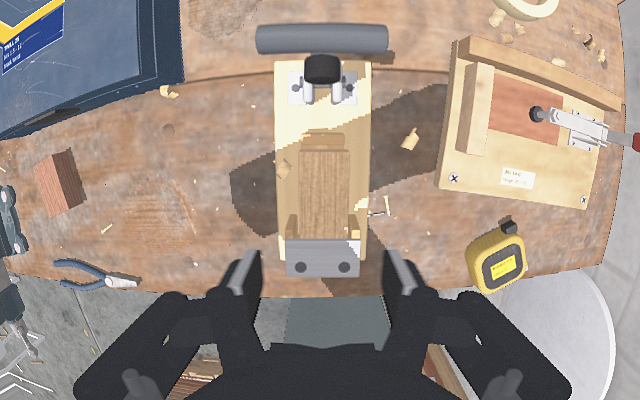

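View pics/s10.png

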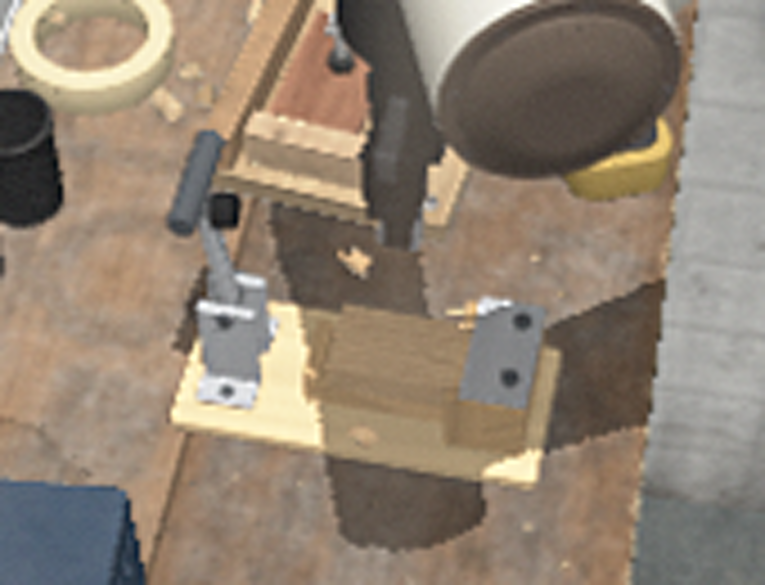

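```bash
python3 - <<'E'
from h import *
q=get('side');cv2.imwrite('pics/s11.png',q['frame'])
for t in [(274,128)]:pass
for X in [(740,30,250),(740,-30,250),(700,60,330),(700,-30,330),(740,30,330),(660,17,150)]: print(X,proj(q,X))
T=get('top')
for X in [(740,30,250),(740,30,330),(700,60,330)]: print(X,proj(T,X))
print(readout.read_state()['joints'])
E
```

```text
(740, 30, 250) [206.9902503  100.48336293]
(740, -30, 250) [215.14170887  81.87855685]
(700, 60, 330) [213.40908111  84.35575197]
(700, -30, 330) [226.21026222  55.21746406]
(740, 30, 330) [198.93756649  71.96447822]
(660, 17, 150) [249.65599322 131.38078458]
(740, 30, 250) [354.3494943   86.76776593]
(740, 30, 330) [357.31246948  73.05188923]
(700, 60, 330) [343.76005992  90.64292996]
[ 3.73654170e-01  2.10806283e-01 -4.11558244e-01 -2.43134189e-05
 -9.48676179e-01  1.16237076e+00]
```

View pics/s11.png

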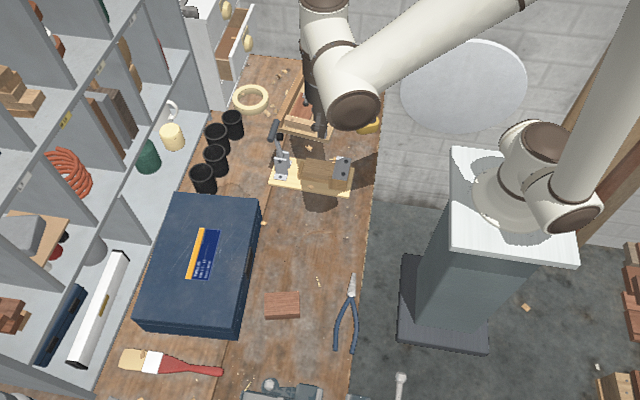

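```bash
python3 - <<'E'
from h import *
q=get('side')
for u in [(213,112),(210,115),(95,385),(150,240)]: print(u,onz(q,u,0))
X=onz(q,(212,112),0)
for z in (100,200,300,400): print(proj(q,[X[0],X[1],z]))
T=get('top')
for x in (X[0],):
  for z in (0,200,400,600): print(z,proj(T,[x,100,z]))
E
python3 - <<'E'
import cv2
a=cv2.imread('pics/s11.png')[0:250,90:310];cv2.imwrite('pics/s11c.png',cv2.resize(a,None,fx=2.4,fy=2.4))
E
```

```text
(213, 112) [ 8.37174723e+02 -1.63854985e+02 -1.13686838e-13]
(210, 115) [ 8.42164072e+02 -1.50817609e+02  1.13686838e-13]
(95, 385) [8.44303717e+02 5.90703389e+02 1.13686838e-13]
(150, 240) [859.24854751 266.27866764   0.        ]
[204.83177662  86.18619947]
[196.60712996  56.56806716]
[187.07394521  22.23770151]
[175.8929516 -18.0266602]
0 [324.47207461  85.93627041]
200 [325.03111596  56.16874293]
400 [325.86159283  11.94796532]
600 [327.22457234 -60.627221  ]
```

View pics/s11c.png

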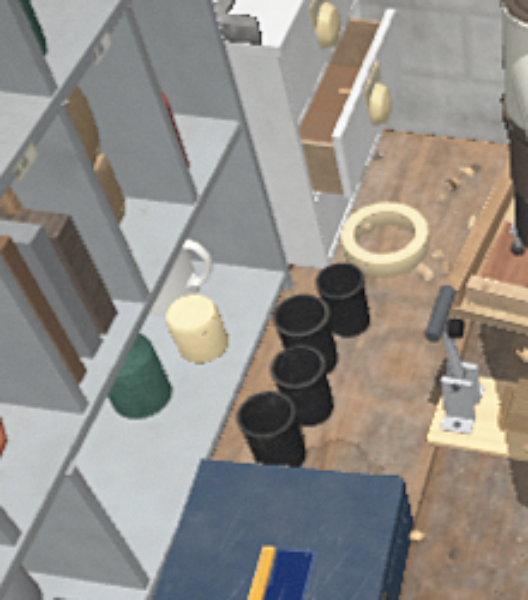

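Request:
move_arm(
  steps=[
    [-1,5,0,38,0,0,0],
    [-1,40,-1,58,0,0,0],
    [-1,80,-2,58,0,0,0],
    [-1,120,-3,58,0,0,0],
    [-1,160,-4,58,0,0,0],
  ],
)

```text
clock: 10.18
position: [649.1, 15.4, 228.5]
ee_rot: [1.0, -0.017, 0.001, -0.0]
contact_force: [0.3, -0.4, 0.6]
gripper_width: 0.2
```

Request:
move_arm(
  steps=[
    [-1,5,0,0,0,0,0],
    [-1,5,0,-25,0,0,0],
    [-1,5,0,-55,0,0,0],
    [-1,5,0,-72,0,0,0],
    [-1,5,0,-72,0,0,0],
  ],
)

```text
clock: 10.6
position: [649.2, 15.1, 150.2]
ee_rot: [1.0, -0.018, -0.005, 0.001]
contact_force: [0.2, 0.1, -0.6]
gripper_width: -0.0
```

```bash
python3 - <<'E'
from h import *
s=readout.read_state();print(s['clock'],s['position'],s['ee_rot'],s['contact_force'],s['gripper_width'])
q=get('side');a=q['frame'][70:220,200:400];cv2.imwrite('pics/s12.png',cv2.resize(a,None,fx=4,fy=4,interpolation=cv2.INTER_CUBIC))
p=get('wrist');cv2.imwrite('pics/w12.png',p['frame'])
E
```

```text
10.6 [649.1601029   15.0561146  150.20789142] [ 9.99826696e-01 -1.78997238e-02 -5.07380580e-03  6.59207934e-04] [ 0.15134275  0.0825761  -0.5866602 ] -0.04679520772366663
```

View pics/s12.png

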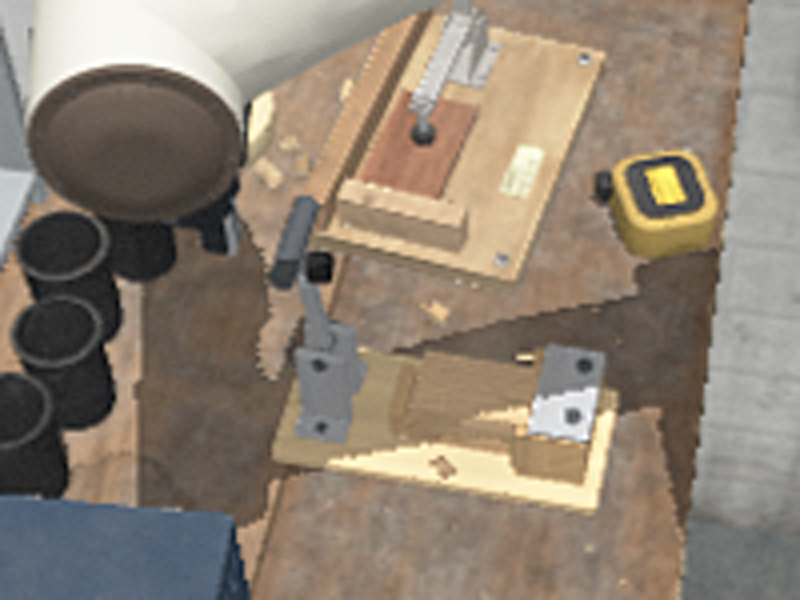

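View pics/w12.png

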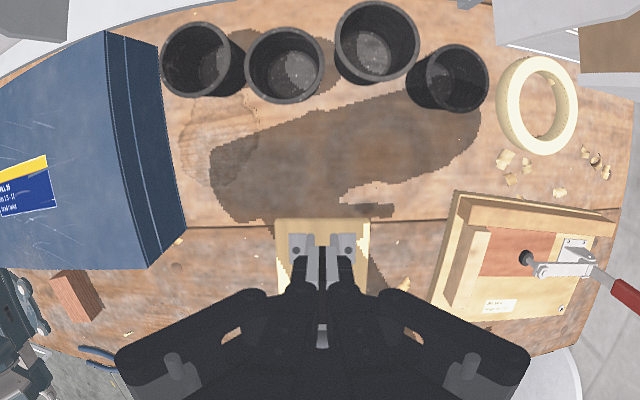

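Request:
move_arm(
  steps=[
    [-1,-15,0,-4,0,0,0],
    [-1,-26,0.3,-4,0,0,0],
    [-1,-34,0.6,-4,0,0,0],
    [-1,-42,1,-4,0,0,0],
    [-1,-50,1,-4,0,0,0],
  ],
)

```text
clock: 11.12
position: [603.8, 16.9, 153.9]
ee_rot: [1.0, -0.017, 0.003, -0.0]
contact_force: [2.1, 0.2, 0.8]
gripper_width: 0.4
```

```bash
cat > m.py <<'E'
from h import *
import sys
s=readout.read_state();print(s['clock'],s['position'],s['contact_force'])
q=get('side');a=q['frame'][70:220,200:400];cv2.imwrite(sys.argv[1],cv2.resize(a,None,fx=4,fy=4,interpolation=cv2.INTER_CUBIC))
E
python3 m.py pics/s13.png
```

```text
11.1167 [603.75125422  16.85289832 153.91880968] [2.09082657 0.21791102 0.80977982]
```

View pics/s13.png

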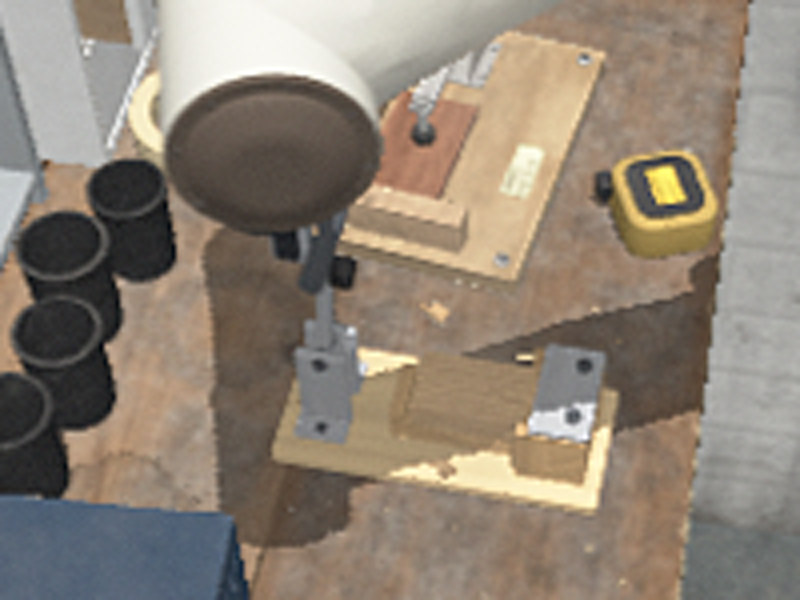

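Contact at about 2 N, and the arm has started to swing (bar at about (320,255), gripper behind it). I'll push on to about x 578.

Request:
move_arm(
  steps=[
    [-1,-7,0.3,0,0,0,0],
    [-1,-13,0.5,0,0,0,0],
    [-1,-19,0.8,0,0,0,0],
    [-1,-24,1,0,0,0,0],
    [-1,-29,1,0,0,0,0],
  ],
)

```text
clock: 11.58
position: [572.5, 17.4, 151.1]
ee_rot: [1.0, -0.017, -0.001, 0.0]
contact_force: [1.0, -0.7, -0.7]
gripper_width: -0.1
```

```bash
python3 m.py pics/s14.png
```

```text
11.5833 [572.48722067  17.4081191  151.08198363] [ 0.98546723 -0.68602038 -0.66723908]
```

View pics/s14.png

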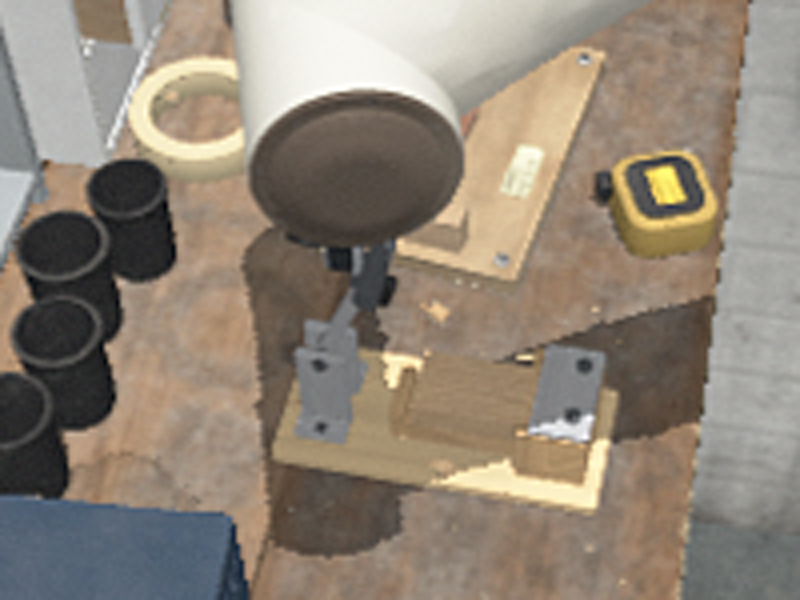

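Request:
move_arm(
  steps=[
    [-1,-5,0,0,0,0,0],
    [-1,-10,0,0,0,0,0],
    [-1,-15,0,0,0,0,0],
    [-1,-15,0,0,0,0,0],
    [-1,-15,0,0,0,0,0],
  ],
)

```text
clock: 12.05
position: [558.1, 17.4, 151.6]
ee_rot: [1.0, -0.017, -0.0, 0.0]
contact_force: [-0.3, -0.6, 0.8]
gripper_width: 0.1
```

```bash
python3 m.py pics/s15.png
```

```text
12.05 [558.05868119  17.40255351 151.59946408] [-0.28509991 -0.61747577  0.84928892]
```

View pics/s15.png

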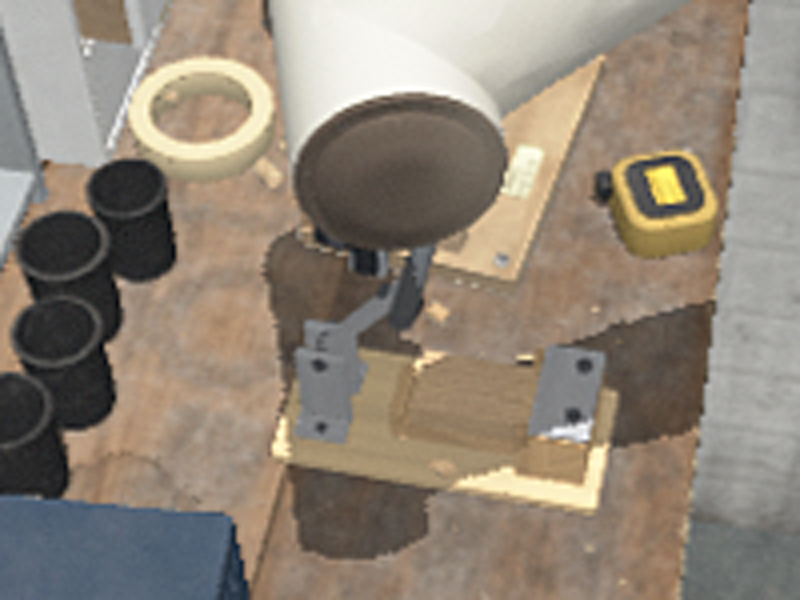

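The arm has left the fingers and is sinking by its own weight. I'll raise the tool and wait.

Request:
move_arm(
  steps=[
    [-1,5,0,20,0,0,0],
    [-1,5,0,50,0,0,0],
    [-1,5,0,80,0,0,0],
    [-1,-20,0,110,0,0,0],
    [-1,-55,0,120,0,0,0],
  ],
)

```text
clock: 12.52
position: [506.8, 17.8, 275.5]
ee_rot: [1.0, -0.018, 0.004, -0.0]
contact_force: [0.0, 1.0, 0.9]
gripper_width: 0.4
```

Request:
move_arm(
  steps=[
    [-1,-30,0,0,0,0,0],
    [-1,-60,0,0,0,0,0],
    [-1,-60,0,0,0,0,0],
    [-1,-60,0,0,0,0,0],
    [-1,-60,0,0,0,0,0],
  ],
)

```text
clock: 12.93
position: [444.0, 17.6, 272.0]
ee_rot: [1.0, -0.017, 0.001, -0.0]
contact_force: [-0.1, 1.1, -0.2]
gripper_width: -0.3
```

Request:
move_arm(
  steps=[
    [-1,0,0,0,0,0,0],
    [-1,0,0,0,0,0,0],
    [-1,0,0,0,0,0,0],
    [-1,0,0,0,0,0,0],
    [-1,0,0,0,0,0,0],
  ],
)

```text
clock: 13.35
position: [443.7, 17.5, 271.2]
ee_rot: [1.0, -0.018, -0.0, 0.0]
contact_force: [-0.1, -0.7, -0.6]
gripper_width: -0.1
```

Request:
move_arm(
  steps=[
    [-1,0,0,0,0,0,0],
    [-1,0,0,0,0,0,0],
    [-1,0,0,0,0,0,0],
    [-1,0,0,0,0,0,0],
    [-1,0,0,0,0,0,0],
  ],
)

```text
clock: 13.77
position: [443.4, 17.4, 271.6]
ee_rot: [1.0, -0.017, 0.0, -0.0]
contact_force: [1.2, 0.2, -0.2]
gripper_width: -0.0
```

Request:
move_arm(
  steps=[
    [-1,0,0,0,0,0,0],
    [-1,0,0,0,0,0,0],
    [-1,0,0,0,0,0,0],
    [-1,0,0,0,0,0,0],
    [-1,0,0,0,0,0,0],
  ],
)

```text
clock: 14.18
position: [443.4, 17.4, 271.5]
ee_rot: [1.0, -0.017, 0.0, 0.0]
contact_force: [0.8, -0.4, -0.0]
gripper_width: -0.1
```

Request:
move_arm(
  steps=[
    [-1,0,0,0,0,0,0],
    [-1,0,0,0,0,0,0],
    [-1,0,0,0,0,0,0],
    [-1,0,0,0,0,0,0],
    [-1,0,0,0,0,0,0],
  ],
)

```text
clock: 14.6
position: [443.4, 17.5, 271.5]
ee_rot: [1.0, -0.017, 0.0, 0.0]
contact_force: [0.1, 0.6, 0.3]
gripper_width: 0.0
```

```bash
python3 m.py pics/s16.png; python3 - <<'E'
from h import *
p=get('wrist');cv2.imwrite('pics/w16.png',p['frame'])
for t,z in (('clamp_bar',70),('jig_stop',39),('jig_lip',59)):
    r=nets.tip_of(t,p);print(t,[(np.round(k['uv'],1),round(k['conf'],2),np.round(onz(p,k['uv'],z),1)) for k in r[:2]])
q=get('side')
r=nets.tip_of('clamp_bar',q);print([(k['uv'],k['conf']) for k in r[:2]], proj(q,[496,19,70]),proj(q,[500,19,100]))
E
```

```text
14.6 [443.39934765  17.45149107 271.5259162 ] [0.08842097 0.56667324 0.30387614]
clamp_bar [(array([318.5, 133.7]), 0.91, array([493.7,  18.9,  70. ])), (array([317. ,  95.7]), 0.63, array([536.,  19.,  70.]))]
jig_stop [(array([316.6,  92.6]), 0.87, array([541.4,  19.7,  39. ]))]
jig_lip [(array([322.4, 168.7]), 0.97, array([451.9,  16. ,  59. ]))]
[([319.7, 160.0], 0.58)] [317.29220534 161.98555698] [315.69758445 154.23176075]
```

View pics/s16.png

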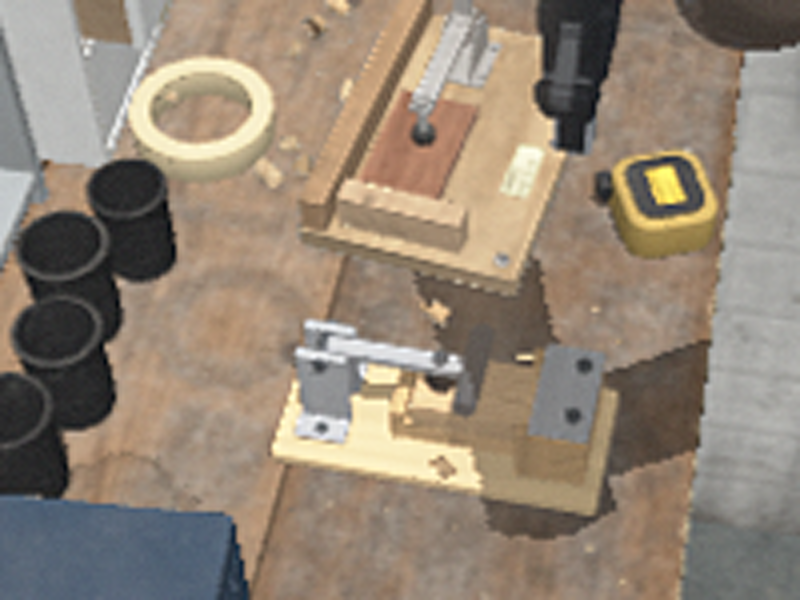

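View pics/w16.png

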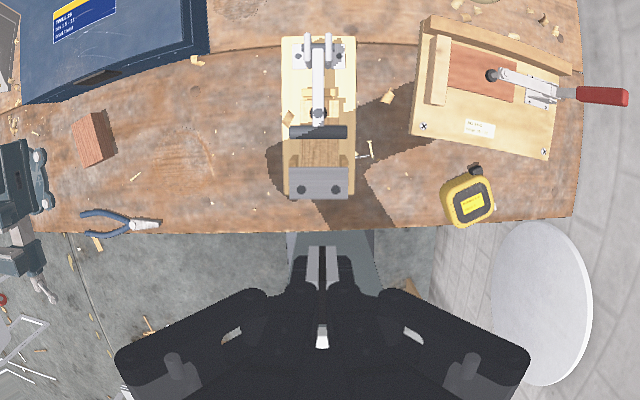

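```bash
python3 m.py pics/s17.png; python3 -c "
import cv2,numpy as np
a=cv2.imread('pics/s16.png').astype(int);b=cv2.imread('pics/s17.png').astype(int);print(np.abs(a-b)[300:520,270:620].mean())
from h import *
print(workorder.job_done())"
```

```text
14.95 [443.3818463   17.446846   271.52357992] [-0.28166911 -0.1110665  -0.19542174]
1.322839826839827
the job is handed in; nothing more can be done
None
```

The offcut is loaded in the jig, the hold-down arm is over with its foot on the wood, and the job was handed in at about 15 s. It gives no verdict, so this rests on my own checks.

**What I did:** I gripped the offcut across its width and raised its far end 0.2 rad. I then slid its near end under the lip and swung it down flat. After letting go, I pushed the cross-bar from behind with shut fingers until the hold-down arm sank by its own weight.

**Last checks:**
- **Offcut:** it lay flat, about central between the cheeks and in line with the jig, with about 2 to 3 mm of gap at the stop.
- **Hold-down arm:** the wrist view puts the bar at x 494 mm, against about 496 mm expected for a level arm. The foot shows on the wood, and nothing visibly moved between the last two side pictures.
- **Forces:** the highest reading at the end of a move was about 6.5 N, on seating the wood. The push on the bar read about 2 N, and the tool ended clear of everything.
- **Other things:** the thick block, pliers and tape measure showed no sign of being moved.

**Disagreements:**
- The top camera's position for the bar was off by up to about 20 mm from the wrist view, so I went by the wrist camera.
- Position readings taken just after a move were off by 2 to 4 mm until the arm settled.
- During the swing-down, x read about 3 mm from its command with the wood touching the bed. It came back to within about 1 mm before I let go.

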